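# Feel round the rim of a batter bowl

### The arm

A 7-joint arm with a two-finger parallel gripper is mounted at the origin on the work surface. World frame = base frame: x ahead of the robot, y to its left, z up, the work surface at z = 0. Lengths are in mm, angles in degrees, forces in N, time in s.
With the tool pointing down it reaches from about 425 to 1025 mm from the base axis. Payload 9.4 kg.
Tool frame: the origin (TCP) lies on the mounting face of the last link; the fingertips stand 186 mm ahead of it and the grasp point (between the pads) lies 167 mm ahead of it; z points along the fingers, y is the line along which they close (so a half turn about z gives the same grasp; the last joint's range is limited). The gripper opens to 93 mm and grips with 3 to 60 N. Pads are 15 mm wide; open, the fingers measure 128 mm over their backs; the gripper's body (75 mm by 188 mm) begins 65 mm behind the grasp point.
Start: joints at [-73.551, 34.337, -0.143, 91.639, 0.103, 54.024, -4.572], TCP at [257.972, 677.551, 404.718] pointing down, gripper open.
Joint ranges: [-147.43, 147.43], [-19.82, 112.94], [-74.19, 73.91], [6.32, 146.72], [-59.91, 239.91], [6.04, 106.73], [-150.56, 150.56]. Speed limits (degrees/s): [127.2, 127.2, 172.46, 172.46, 180, 180, 180].

### API

Orientations are given as a 3x3 rotation matrix whose columns are the frame's x, y, z axes.
In Python, from rig import manip gives the robot as it stands. The module is installed in compiled form; this text tells all that it offers.
- The arm moves only by the shell command python3 -m crank 'ROWS' [OPENING]. ROWS is JSON, a list of rows, each an object of numbers: "tx", "ty", "tz": the shift along the tool's x, y, z in cm; "yaw": the turn about the tool's z in degrees. A call has 1 to 5 rows; each row is the pose to reach, as a shift and turn from the pose commanded when the call began, along the tool's axes at that moment; what a row does not reach only later rows make up. A row lasts 1/8 s, in which the tool goes at most 62.5 mm and 10.7 degrees, less where a joint would pass 70% of its speed; a pose out of reach is approached as far as the arm can. A call with a gripper value outside its range is refused whole. OPENING is the opening, from -1 (shut) to 1 (fully open), set as the call begins (- or left out, the last holds). The fingers move at their own pace and stop on an object; the grip force is fixed at half the most. Time passes only in rows, so rows that repeat a pose let the fingers close. It gives the time, the measured TCP pose, the force, the opening and the grip force at its end, in the units of the state.
- manip.observe(): the state, without advancing time (a new reading comes with each control period).
- manip.read_camera(name): name is "scene" or "top" or "wrist"; returns the picture (400x640x3 uint8, blue, green, red); there is no depth.
- manip.camera_model(name): a dict with "fx", "fy", "cx", "cy" (pixels), "rvec" (rotation vector, rad) and "tvec" (3), from world to camera coordinates, as OpenCV has them; the wrist camera has in their place "T_tool_cam" (4x4, takes a point from camera to tool coordinates, whose origin is the TCP and whose axes are the flange's). Camera axes: x right, y down, z forward; pixel columns grow to the right and rows downward; lengths in mm; the calibration is good to about 2 mm. A picture is of the moment at which its call begins: read the wrist's pose just before it. camera_model takes no time and is no camera call.
- manip.job_done(): hands the job in; it is judged then, once.
The state is a dict: "time_s": time; "joint_positions": joint angles; "joint_velocities": joint speeds; "joint_torque": joint torques, N m; "position": TCP position; "ee_rot": TCP orientation; "ft_force": force on the tool from outside, world axes, zero at the start; "torque": the same for the moment, N m; "gripper_width": finger opening in mm; "grip_force": force on a finger pad.
Only numpy, scipy, OpenCV 4.12 (cv2) and the standard library are available. Lean on these libraries where they do the work, as an engineer would, in place of code of your own. Each camera call takes 0.05 s, during which the arm holds its last target. There are 200 camera calls.

### The job

Feel the rim of the bisque-fired batter bowl for burrs before it is glazed: with the gripper shut, set the fingertips lightly on top of the rim just beside the pouring spout, run them along the rim clockwise as seen from above, past the handle and on to the other side of the spout, in one stroke without lifting off, and then lift clear. Touch gently: the bowl stands loose and must not be shifted, tipped, lifted or leaned on. Leave the other things on the board alone.

Things in the scene. Friction and masses are not known exactly. Their poses are not given: they have to be found in the camera images.
- bowl: round buff unglazed bowl, 1 kg, loose on the board; stroking it with under 6 N leaves it in place, over 9 N drags it. Origin: centre of its underside; z up; +x to the pouring spout, -x to the loop handle. Rim level, its top 96 mm above the origin, its centreline a circle of radius 80 mm about z, 9 mm wide, hard. Clockwise from above: from +x (spout) to -y, to -x (handle), to +y
- spout (a point): tip of the bowl's pouring spout, at rim height, 103 mm from the bowl's axis; the spout is the rim pulled out to a point, and begins 23 degrees to either side of it
- handle (a point): outermost point of the bowl's loop handle, across from the spout, 130 mm from the bowl's axis, 50 mm above the bowl's underside. The whole handle lies lower than the rim (its top 78 mm above the underside), so fingertips pass over it on the rim
- rim_start (a point): point on top of the bowl's rim, on the centreline, just beside the spout: 36 degrees clockwise of it seen from above (towards the bowl's -y). The stroke begins about here
- rim_end (a point): point on top of the bowl's rim, on the centreline, on the other side of the spout (36 degrees, towards the bowl's +y). The stroke ends about here
- board: plywood ware board, fixed on the table, 460 x 600 x 18 mm; origin at the centre of its underside, z up, its top 18 mm above the table
- jar: bystander, loose: white glaze jar with a black screw lid, 63 mm across, 76 mm tall; origin at the centre of its underside
- tumbler: bystander, loose: small bisque cup without handle, 74 mm across its mouth, 88 mm tall; origin at the centre of its underside
- trimmer: bystander, loose: trimming tool with wooden handle and wire loop, lying flat, 150 mm long (along its x), 17 mm thick; origin under its middle
- rib: bystander, loose: flat half-moon wooden rib, 100 x 36 x 5 mm (long along its y), lying flat; origin under its middle

How it is judged:
By the outcome, as a careful person would: the job done as asked, in the order asked, and still so for the second after the job is handed in, with the robot touching nothing.
It also fails if it takes over 58 s, if anything falls off the work surface, if the arm or the gripper's body presses on something with over 40 N, if the wrist force passes 120 N, or if a joint passes its speed limit or range.

## Working session

There is one attempt and no reset: what is moved stays moved. The work goes in short steps, Python scripts to look and compute and a shell command to move; the robot and the scene stay as the last step left them, time stands still between calls to the robot, and variables do not carry over. Pictures are saved under pics/ and viewed, at most 10 in all, crops included, and the job is handed in when it is done.

```bash
mkdir -p pics; python3 - <<'E'
from rig import manip
import cv2,numpy as np
s=manip.observe()
print({k:np.round(v,3).tolist() for k,v in s.items()})
for n in ("scene","top"):
    cv2.imwrite(f"pics/{n}0.png",manip.read_camera(n)); print(n,manip.camera_model(n))
print(manip.camera_model("wrist"))
E
```

```text
{'time_s': 0.0, 'joint_positions': [-73.552, 34.386, -0.145, 91.679, 0.104, 54.026, -4.571], 'joint_velocities': [-0.076, 0.003, 0.079, 0.157, -0.044, 0.0, -0.032], 'joint_torque': [0.0, -76.505, 1.497, -25.235, -0.052, 0.017, 0.0], 'position': [257.888, 677.375, 403.856], 'ee_rot': [[-0.935, 0.356, -0.0], [0.356, 0.935, -0.002], [-0.0, -0.002, -1.0]], 'ft_force': [-0.254, 0.035, 0.927], 'torque': [-0.022, 0.053, 0.034], 'grip_force': 0.0, 'gripper_width': 93.034}
scene {'fx': 461.8207501747479, 'fy': 461.8207501747479, 'cx': 319.99591197041326, 'cy': 198.87891467276307, 'rvec': array([ 1.30697875,  2.01832505, -1.09701565]), 'tvec': array([ 200.39031228, -218.2655542 , 1505.72731204])}
top {'fx': 459.44871917523164, 'fy': 459.44871917523164, 'cx': 322.365715433704, 'cy': 202.25587864556732, 'rvec': array([ 2.13419324, -2.09049377,  0.16729471]), 'tvec': array([  39.81069799,  585.74970399, 1063.08581979])}
{'fx': 291.3988091623557, 'fy': 291.3988091623557, 'cx': 317.7907418033351, 'cy': 201.73402938598588, 'T_tool_cam': array([[ 2.53590596e-04, -9.68422396e-01, -2.49315061e-01,
         6.82849738e+01],
       [ 9.99999516e-01,  8.58664739e-06,  9.83795247e-04,
        -7.23657541e-01],
       [-9.50588569e-04, -2.49315189e-01,  9.68421929e-01,
         2.00501866e+01],
       [ 0.00000000e+00,  0.00000000e+00,  0.00000000e+00,
         1.00000000e+00]])}
```

View pics/top0.png

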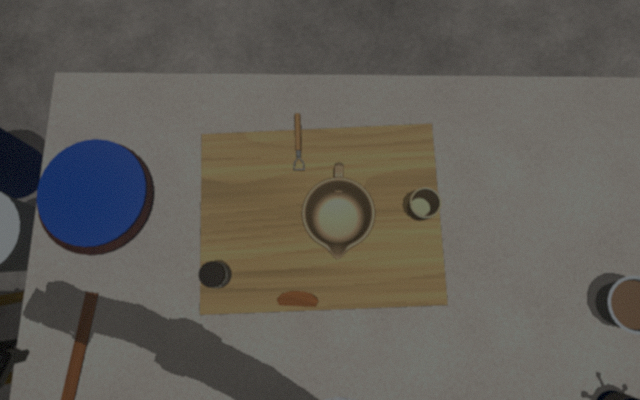

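View pics/scene0.png

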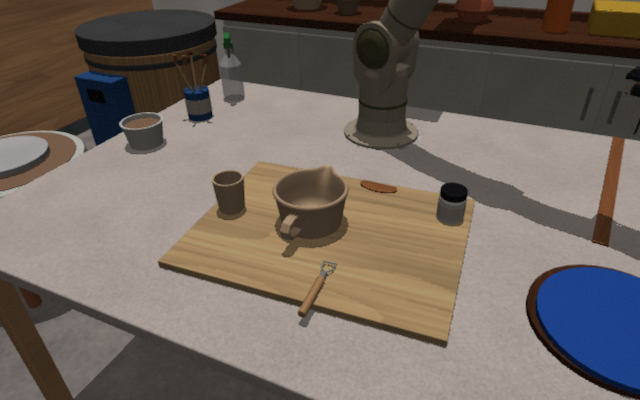

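The top view shows the bowl centred near (339,213). Its spout points down in the image at (339,256) and the handle up at (339,165). The jar is at (214,274), the tumbler at (423,204), the trimmer at (298,142) and the rib at (298,298). The scene view agrees with this.

```bash
cat > h.py <<'E'
from rig import manip
import cv2,numpy as np
def ray(n,px,z,s=None):
    m=manip.camera_model(n); px=np.atleast_2d(np.float64(px))
    d=np.c_[(px[:,0]-m['cx'])/m['fx'],(px[:,1]-m['cy'])/m['fy'],np.ones(len(px))]
    if n=='wrist':
        T=np.eye(4);T[:3,:3]=s['ee_rot'];T[:3,3]=s['position'];T=T@m['T_tool_cam'];R=T[:3,:3];o=T[:3,3]
    else:
        R=cv2.Rodrigues(m['rvec'])[0].T;o=-R@m['tvec']
    w=d@R.T
    return (o+w*((z-o[2])/w[:,2])[:,None])[:,:2]
E
python3 - <<'E'
from h import *
im=cv2.imread('pics/top0.png')
for nm,p,z in [("bowl",(339,213),114),("spout",(339,257),114),("handle",(339,164),80),("jar",(214,274),94),("tumb",(423,204),106)]: print(nm,ray('top',p,z).round(1))
c=im[150:270,290:390]; hsv=cv2.cvtColor(im,cv2.COLOR_BGR2HSV)
print("row213 hsv"); print([tuple(map(int,hsv[213,x])) for x in list(range(296,314))+list(range(364,382))])
cv2.imwrite('pics/c0.png',cv2.resize(c,None,fx=5,fy=5,interpolation=cv2.INTER_CUBIC))
E
```

```text
bowl [[549.4  11.5]]
spout [[449.2   9.9]]
handle [[674.7  13.2]]
jar [[405.6 295.5]]
tumb [[ 575.4 -181.7]]
row213 hsv
[(20, 104, 103), (19, 107, 107), (19, 110, 107), (18, 107, 105), (20, 102, 100), (18, 104, 91), (20, 75, 99), (22, 68, 113), (21, 78, 104), (17, 86, 86), (20, 88, 64), (18, 99, 59), (19, 90, 62), (15, 84, 61), (16, 92, 64), (17, 81, 66), (19, 90, 68), (16, 92, 78), (20, 96, 61), (21, 91, 53), (17, 73, 56), (17, 98, 52), (20, 125, 49), (23, 103, 52), (15, 88, 64), (19, 77, 79), (21, 67, 106), (24, 65, 106), (19, 75, 102), (17, 93, 96), (20, 104, 101), (19, 107, 107), (18, 103, 109), (19, 113, 106), (20, 107, 107), (20, 102, 108)]
```

View pics/c0.png

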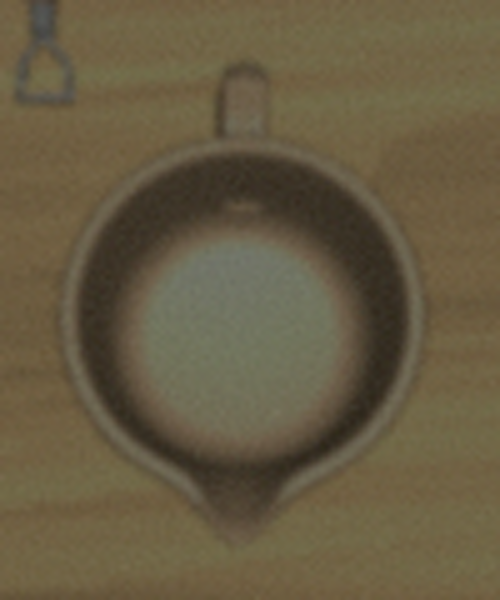

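The zoomed crop shows the rim as a pale ring of about 68 px diameter. The spout is at the bottom near crop (238,540) and the handle at the top near (245,65). I'll fit the rim circle in world coordinates, using an average of several frames.

```bash
cat >> h.py <<'E'
from scipy.optimize import least_squares
from scipy.ndimage import map_coordinates
def proj(n,P,s=None):
    m=manip.camera_model(n);K=np.array([[m['fx'],0,m['cx']],[0,m['fy'],m['cy']],[0,0,1]])
    if n=='wrist':
        T=np.eye(4);T[:3,:3]=s['ee_rot'];T[:3,3]=s['position'];T=np.linalg.inv(T@m['T_tool_cam']);rv=cv2.Rodrigues(T[:3,:3])[0];tv=T[:3,3]
    else: rv,tv=m['rvec'],m['tvec']
    return cv2.projectPoints(np.float64(P),rv,tv,K,None)[0][:,0]
def fitrim(n,im,c,s=None,z=114.,skip=180.):
    """pale unsaturated ring: radial peaks, then a circle fit (world mm)"""
    hsv=cv2.cvtColor(im,cv2.COLOR_BGR2HSV).astype(float)
    f=cv2.GaussianBlur(hsv[...,2]-hsv[...,1],(0,0),.8)
    r=np.arange(66,95,.25);c=np.array(c,float)
    for _ in range(4):
        pts=[]
        for a in np.radians(np.arange(0,360,4)):
            if abs((np.degrees(a)-skip+180)%360-180)<35: continue
            P=np.c_[c[0]+r*np.cos(a),c[1]+r*np.sin(a),np.full(len(r),z)]
            u=proj(n,P,s); v=map_coordinates(f,[u[:,1],u[:,0]],order=1)
            w=np.clip(v-(v.max()-25),0,None); w[abs(r-r[v.argmax()])>8]=0
            rr=(w*r).sum()/w.sum(); pts.append(c+rr*np.array([np.cos(a),np.sin(a)]))
        pts=np.array(pts)
        q=least_squares(lambda q:np.hypot(*(pts-q[:2]).T)-q[2],[*c,80],loss='soft_l1').x
        c=q[:2]
    e=np.hypot(*(pts-c).T)-q[2]
    return q,np.std(e),len(pts)
E
python3 - <<'E'
from h import *
im=np.mean([manip.read_camera('top') for _ in range(6)],0).astype(np.uint8)
cv2.imwrite('pics/top1.png',im)
q=fitrim('top',im,(549,11)); print(q)
s=manip.observe();print(s['position'],s['ft_force'])
R=s['ee_rot'];p=np.array([258,677.5,404.7]);tgt=np.array([*q[0][:2],404.7])
print('tool shift to centre cm',(R.T@(tgt-p)/10).round(2))
E
```

```text
(array([551.59008523,  13.88126268,  80.55437508]), np.float64(1.6825530687545525), 73)
[257.96462732 677.5259511  404.59253492] [ 0.05811429  1.05645902 -0.06595805]
tool shift to centre cm [-5.105e+01 -5.157e+01  1.000e-02]
```

```bash
python3 -m crank '[{"tx":-1.5,"ty":-1.5},{"tx":-4.5,"ty":-4.5},{"tx":-8,"ty":-8},{"tx":-12,"ty":-12},{"tx":-16,"ty":-16}]' -1
python3 -m crank '[{"tx":-4,"ty":-4},{"tx":-8,"ty":-8},{"tx":-12,"ty":-12},{"tx":-16,"ty":-16},{"tx":-19,"ty":-19}]'
python3 -m crank '[{"tx":-4,"ty":-4},{"tx":-8,"ty":-8},{"tx":-12,"ty":-12},{"tx":-14.5,"ty":-15},{"tx":-16,"ty":-16.6}]'
python3 -m crank '[{"yaw":-6},{"yaw":-14},{"yaw":-20.8},{"yaw":-20.8},{"yaw":-20.8}]'
python3 - <<'E'
from h import *
s=manip.observe()
print({k:np.round(s[k],3).tolist() for k in('time_s','position','ee_rot','ft_force','joint_positions','gripper_width')})
im=np.mean([manip.read_camera('wrist') for _ in range(5)],0).astype(np.uint8)
cv2.imwrite('pics/w1.png',im)
print(fitrim('wrist',im,(551,13),s)); print(proj('wrist',[[551,13,114]],s))
E
```

```text
{'time_s': 0.4, 'position': [257.965, 677.526, 404.593], 'ee_rot': [[-0.935, 0.356, -0.0], [0.356, 0.935, -0.0], [-0.0, -0.0, -1.0]], 'ft_force': [0.058, 1.056, -0.066], 'joint_positions': [-73.551, 34.344, -0.142, 91.645, 0.103, 54.024, -4.571], 'gripper_width': 92.702}
(array([551.,  13.,  70.]), np.float64(1.2155419246963714e-10), 73)
[[-52.9561006  555.53689386]]invalid input at $[0]: expected keys tx, ty, tz, yaw
invalid input at $[0]: expected keys tx, ty, tz, yaw
invalid input at $[0]: expected keys tx, ty, tz, yaw
invalid input at $[0]: expected keys tx, ty, tz, yaw
```

View pics/w1.png

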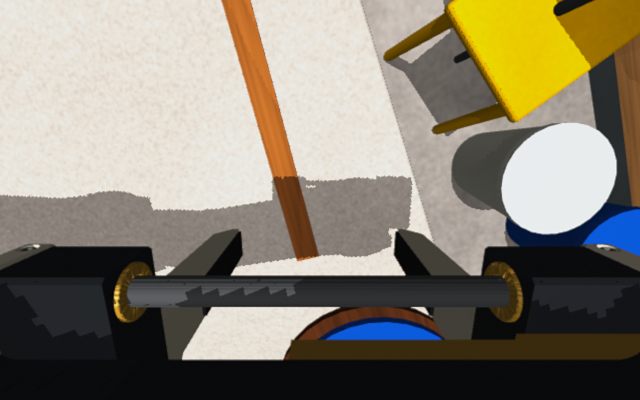

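Every row needs all four keys, so nothing moved. The wrist view shows only table, with the fingers in the lower half. To keep the bowl clear of the fingers, I'll park slightly beyond its centre.

```bash
python3 -m crank '[{"tx":-1.5,"ty":-1.3,"tz":0,"yaw":0},{"tx":-4,"ty":-3.5,"tz":0,"yaw":0},{"tx":-7.5,"ty":-6.5,"tz":0,"yaw":0},{"tx":-11.2,"ty":-9.7,"tz":0,"yaw":0},{"tx":-15,"ty":-13,"tz":0,"yaw":0}]' -1
python3 -m crank '[{"tx":-3.8,"ty":-3.4,"tz":0,"yaw":0},{"tx":-7.6,"ty":-6.8,"tz":0,"yaw":0},{"tx":-11.4,"ty":-10.2,"tz":0,"yaw":0},{"tx":-15.2,"ty":-13.6,"tz":0,"yaw":0},{"tx":-19,"ty":-17,"tz":0,"yaw":0}]'
python3 -m crank '[{"tx":-3.8,"ty":-3.3,"tz":0,"yaw":0},{"tx":-7.6,"ty":-6.6,"tz":0,"yaw":0},{"tx":-11.2,"ty":-9.8,"tz":0,"yaw":0},{"tx":-14.5,"ty":-12.6,"tz":0,"yaw":0},{"tx":-17,"ty":-15,"tz":0,"yaw":0}]'
python3 -m crank '[{"tx":-2,"ty":-1.5,"tz":0,"yaw":-6},{"tx":-4,"ty":-3,"tz":0,"yaw":-14},{"tx":-5.5,"ty":-4.5,"tz":0,"yaw":-20.8},{"tx":-5.5,"ty":-4.5,"tz":0,"yaw":-20.8},{"tx":-5.5,"ty":-4.5,"tz":0,"yaw":-20.8}]'
python3 - <<'E'
from h import *
s=manip.observe()
print({k:np.round(s[k],4).tolist() for k in('time_s','position','ee_rot','ft_force','joint_positions','gripper_width')})
im=np.mean([manip.read_camera('wrist') for _ in range(5)],0).astype(np.uint8)
cv2.imwrite('pics/w2.png',im)
print(fitrim('wrist',im,(551,13),s)); print(proj('wrist',[[551,13,114]],s))
E
```

```text
time_s: 1.27
position: [353.0, 499.9, 404.9]
ee_rot: [[-0.934, 0.356, 0.001], [0.356, 0.934, -0.0], [-0.001, -0.0, -1.0]]
ft_force: [-0.5, 0.2, -0.1]
gripper_width: 47.4
grip_force: 0.0
time_s: 1.9
position: [469.4, 273.2, 405.0]
ee_rot: [[-0.934, 0.357, 0.001], [0.357, 0.934, -0.0], [-0.001, 0.0, -1.0]]
ft_force: [0.8, 1.8, -0.3]
gripper_width: 0.7
grip_force: 0.0
time_s: 2.52
position: [574.5, 72.3, 405.0]
ee_rot: [[-0.934, 0.358, 0.0], [0.358, 0.934, -0.001], [-0.001, -0.0, -1.0]]
ft_force: [-0.0, 0.4, 0.5]
gripper_width: -0.2
grip_force: 0.0
time_s: 3.15
position: [609.2, 14.1, 404.8]
ee_rot: [[-1.0, 0.004, -0.0], [0.004, 1.0, 0.0], [0.0, 0.0, -1.0]]
ft_force: [-0.7, 0.2, -0.6]
gripper_width: 0.3
grip_force: 0.0
{'time_s': 3.15, 'position': [609.1625, 14.0531, 404.7875], 'ee_rot': [[-1.0, 0.0035, -0.0003], [0.0035, 1.0, 0.0003], [0.0003, 0.0003, -1.0]], 'ft_force': [-0.7365, 0.1767, -0.5854], 'joint_positions': [-4.2289, 26.3733, -3.4794, 107.1952, 2.1006, 46.5074, 81.0057], 'gripper_width': 0.3205}
(array([552.50310606,  13.67321056,  79.88438241]), np.float64(2.7475892167324103), 73)
[[316.97141415 138.54739754]]
```

View pics/w2.png

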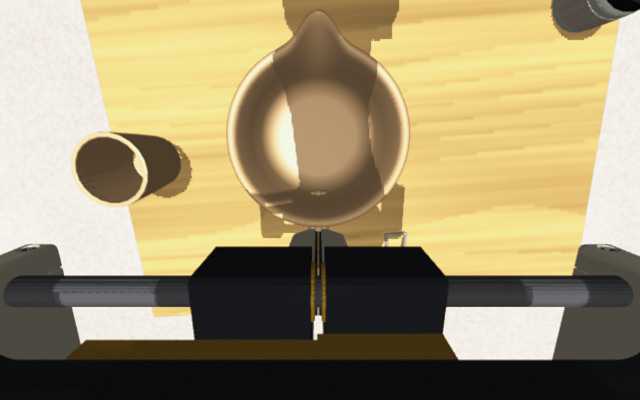

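The wrist view shows the whole bowl. The rim runs from columns 227 to 409, the spout tip is at (319,10), and the fingertips are near (318,240). As a cross-check I'll fit the outer silhouette and get the spout direction.

```bash
python3 - <<'E'
from h import *
def outer(n,im,c,s):
    S=cv2.GaussianBlur(cv2.cvtColor(im,cv2.COLOR_BGR2HSV)[...,1].astype(float),(0,0),.8)
    r=np.arange(76,96,.25);c=np.array(c,float)
    for _ in range(4):
        pts=[]
        for a in np.radians(np.arange(0,360,3)):
            d=np.degrees(a)
            if abs(d-180)<33 or d<38 or d>322: continue
            u=proj(n,np.c_[c[0]+r*np.cos(a),c[1]+r*np.sin(a),np.full(len(r),114.)],s)
            g=np.gradient(map_coordinates(S,[u[:,1],u[:,0]],order=1))
            pts.append(c+r[g.argmax()]*np.array([np.cos(a),np.sin(a)]))
        pts=np.array(pts);q=least_squares(lambda q:np.hypot(*(pts-q[:2]).T)-q[2],[*c,84],loss='soft_l1').x;c=q[:2]
    e=np.hypot(*(pts-c).T)-q[2];return q.round(2),np.median(abs(e)).round(2)
s=manip.observe()
a=outer('wrist',cv2.imread('pics/w2.png'),(552,13.7),s);print(a)
print(outer('top',cv2.imread('pics/top1.png'),(552,13.7),None))
t=ray('wrist',(319,10.5),114,s)[0];d=t-a[0][:2];print('spout',t,np.hypot(*d),np.degrees(np.arctan2(d[1],d[0])))
h=ray('top',(339,164.5),80)[0];d=h-a[0][:2];print('handle dir',np.degrees(np.arctan2(d[1],d[0])))
# spout symmetric axis: handle via top mask/ spout tip row via top
t=ray('top',(337.5,257),114)[0];d=t-a[0][:2];print('spout top',t,np.degrees(np.arctan2(d[1],d[0])))
E
```

```text
(array([553.18,  14.33,  81.74]), np.float64(0.24))
(array([551.18,  14.07,  83.28]), np.float64(0.27))
spout [448.75955116  15.22814437] 104.42431134516511 179.50719793282505
handle dir -0.5455057085846214
spout top [449.10301606  13.26452615] -179.41346280185127
```

The bowl centre is about (552, 14) and the spout points along world −X. The stroke therefore runs from (487, 61) through +Y, past the handle at +X, and round to −Y. I'll move above the start point and come down to about 10 mm over the rim.

```bash
python3 -m crank '[{"tx":3,"ty":1.2,"tz":0,"yaw":0},{"tx":7,"ty":2.7,"tz":0,"yaw":0},{"tx":10.5,"ty":4,"tz":0,"yaw":0},{"tx":12.2,"ty":4.7,"tz":1,"yaw":0},{"tx":12.2,"ty":4.7,"tz":3.5,"yaw":0}]'
python3 -m crank '[{"tx":0,"ty":0,"tz":2.5,"yaw":0},{"tx":0,"ty":0,"tz":4.5,"yaw":0},{"tx":0,"ty":0,"tz":5.5,"yaw":0},{"tx":0,"ty":0,"tz":6,"yaw":0},{"tx":0,"ty":0,"tz":6,"yaw":0}]'
python3 -m crank '[{"tx":0,"ty":0,"tz":0,"yaw":0},{"tx":0,"ty":0,"tz":0,"yaw":0},{"tx":0,"ty":0,"tz":0,"yaw":0}]'
python3 - <<'E'
from h import *
for i in range(5):
    manip.read_camera('scene');s=manip.observe();print(s['time_s'],s['position'].round(2) if hasattr(s['position'],'round') else s['position'],np.round(s['ft_force'],2))
print(s['ee_rot'])
cv2.imwrite('pics/w3.png',manip.read_camera('wrist'))
E
```

```text
time_s: 4.03
position: [486.8, 62.1, 370.6]
ee_rot: [[-1.0, -0.001, 0.002], [-0.001, 1.0, 0.001], [-0.002, 0.001, -1.0]]
ft_force: [0.3, -0.3, -0.2]
gripper_width: 0.6
grip_force: 0.0
time_s: 4.65
position: [488.0, 61.1, 309.9]
ee_rot: [[-1.0, 0.001, 0.0], [0.001, 1.0, 0.0], [-0.0, 0.0, -1.0]]
ft_force: [0.3, -0.5, -0.1]
gripper_width: 0.6
grip_force: 0.0
time_s: 5.03
position: [488.0, 61.0, 310.0]
ee_rot: [[-1.0, 0.001, 0.001], [0.001, 1.0, 0.0], [-0.001, 0.0, -1.0]]
ft_force: [-0.7, 0.2, -0.2]
gripper_width: 0.3
grip_force: 0.0
5.075 [487.91  60.97 309.95] [-0.59  0.64 -0.47]
5.125 [487.95  60.97 309.9 ] [-0.79 -1.14  0.16]
5.175 [487.93  60.98 309.83] [-0.41  0.71  0.56]
5.225 [487.92  60.99 309.8 ] [-0.54  0.08  0.29]
5.275 [487.88  61.   309.75] [ 0.22  0.69 -0.05]
[[-9.99999759e-01  6.94409484e-04 -5.86747155e-06]
 [ 6.94409681e-04  9.99999758e-01 -3.36612606e-05]
 [ 5.84409543e-06 -3.36653269e-05 -9.99999999e-01]]
```

View pics/w3.png

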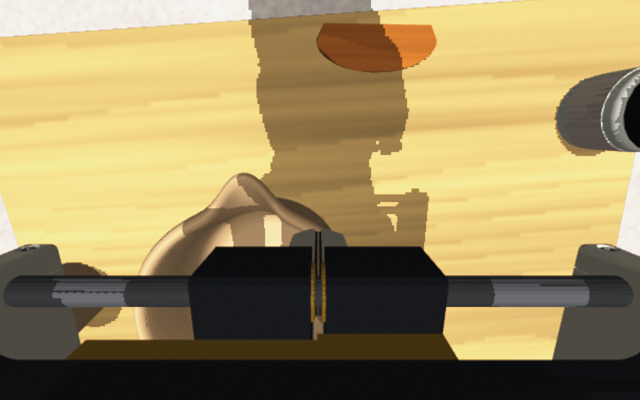

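The wrist view shows the fingertips near (318,240) over the rim just beside the spout, with the spout tip at (242,178). Now I'll come down gently, watching the force. Noise is about 0.6 N.

```bash
python3 -m crank '[{"tx":0,"ty":0,"tz":0.3,"yaw":0},{"tx":0,"ty":0,"tz":0.6,"yaw":0},{"tx":0,"ty":0,"tz":0.75,"yaw":0},{"tx":0,"ty":0,"tz":0.8,"yaw":0},{"tx":0,"ty":0,"tz":0.8,"yaw":0}]' | grep -E 'pos|ft'
python3 -m crank '[{"tx":0,"ty":0,"tz":0.05,"yaw":0},{"tx":0,"ty":0,"tz":0.05,"yaw":0}]' | grep -E 'pos|ft'
python3 -m crank '[{"tx":0,"ty":0,"tz":0.05,"yaw":0},{"tx":0,"ty":0,"tz":0.05,"yaw":0}]' | grep -E 'pos|ft'
```

```text
position: [487.9, 61.0, 301.7]
ft_force: [0.7, -0.2, -0.7]
position: [487.9, 61.0, 301.3]
ft_force: [-0.0, -0.3, 0.7]
position: [487.9, 61.0, 300.7]
ft_force: [0.5, 0.2, -0.4]
```

```bash
python3 -m crank '[{"tx":0,"ty":0,"tz":0.03,"yaw":0},{"tx":0,"ty":0,"tz":0.03,"yaw":0}]' | grep -E 'pos|ft'
python3 -m crank '[{"tx":0,"ty":0,"tz":0.03,"yaw":0},{"tx":0,"ty":0,"tz":0.03,"yaw":0}]' | grep -E 'pos|ft'
```

```text
position: [487.9, 61.0, 300.5]
ft_force: [-0.8, -0.6, 0.8]
position: [487.9, 61.0, 300.4]
ft_force: [-1.4, 0.3, 5.5]
```

```bash
cat > f.py <<'E'
from h import *
F=[];Z=[]
for i in range(6): manip.read_camera('top');s=manip.observe();F.append(s['ft_force']);Z.append(s['position'])
print(round(s['time_s'],2),'F',np.mean(F,0).round(2),'p',np.mean(Z,0).round(2))
E
python3 f.py
```

```text
7.25 F [-0.79  0.08  5.14] p [487.89  61.   300.42]
```

```bash
python3 -m crank '[{"tx":0,"ty":0,"tz":-0.01,"yaw":0},{"tx":0,"ty":0,"tz":-0.01,"yaw":0}]' | grep -E 'pos|ft'; python3 f.py
```

```text
position: [487.9, 61.0, 300.4]
ft_force: [-1.1, 0.4, 6.1]
7.8 F [-1.16  0.33  5.58] p [487.91  61.01 300.42]
```

```bash
python3 -m crank '[{"tx":0,"ty":0,"tz":-0.015,"yaw":0},{"tx":0,"ty":0,"tz":-0.015,"yaw":0}]' | grep -E 'pos|ft'; python3 f.py
```

```text
position: [487.9, 61.0, 300.4]
ft_force: [-1.4, 0.2, 4.1]
8.35 F [-0.92  0.04  4.61] p [487.93  61.01 300.42]
```

```bash
python3 -m crank '[{"tx":0,"ty":0,"tz":-0.02,"yaw":0},{"tx":0,"ty":0,"tz":-0.02,"yaw":0}]' | grep -E 'pos|ft'; python3 f.py
```

```text
position: [488.0, 61.0, 300.5]
ft_force: [-0.3, 0.2, 1.5]
8.9 F [ 0.   -0.1   0.24] p [487.91  61.01 300.47]
```

Contact comes at a commanded z of about 300.5, with stiffness around 16 N/mm. Next I'll tabulate the stroke geometry in tool axes.

```bash
python3 - <<'E'
import numpy as np
C=np.array([552.2,14]);p=np.array([487.9,60.95])
a=144.
while a>-144:
    A=np.maximum(a-4*np.arange(1,6),-144);P=C+80*np.c_[np.cos(np.radians(A)),np.sin(np.radians(A))]
    d=np.round((P-p)*[-1,1]/10,2);print(a,'->',A[-1],d.tolist());p=p+d[-1]*[-10,10];a=A[-1]
E
cat > g.py <<'E'
from h import *
s=manip.observe();p=s['position'];d=np.array(p[:2])-[552.2,14]
print('t',round(s['time_s'],2),'ang',round(float(np.degrees(np.arctan2(d[1],d[0]))),1),'r',round(float(np.hypot(*d)),2),'z',round(float(p[2]),2),'F',np.round(s['ft_force'],2))
E
```

```text
144.0 -> 124.0 [[-0.3, 0.45], [-0.68, 0.86], [-1.08, 1.25], [-1.5, 1.61], [-1.96, 1.94]]
124.0 -> 104.0 [[-0.47, 0.29], [-0.96, 0.56], [-1.47, 0.78], [-2.0, 0.97], [-2.53, 1.13]]
104.0 -> 84.0 [[-0.55, 0.11], [-1.1, 0.19], [-1.66, 0.23], [-2.22, 0.23], [-2.78, 0.19]]
84.0 -> 64.0 [[-0.55, -0.08], [-1.1, -0.19], [-1.63, -0.35], [-2.16, -0.54], [-2.67, -0.76]]
64.0 -> 44.0 [[-0.49, -0.27], [-0.96, -0.56], [-1.42, -0.89], [-1.84, -1.25], [-2.24, -1.64]]
44.0 -> 24.0 [[-0.38, -0.41], [-0.72, -0.85], [-1.03, -1.32], [-1.31, -1.8], [-1.56, -2.3]]
24.0 -> 4.0 [[-0.21, -0.52], [-0.38, -1.05], [-0.52, -1.59], [-0.61, -2.14], [-0.67, -2.7]]
4.0 -> -16.0 [[-0.02, -0.56], [-0.0, -1.11], [0.06, -1.67], [0.15, -2.22], [0.29, -2.76]]
-16.0 -> -36.0 [[0.17, -0.53], [0.38, -1.05], [0.63, -1.55], [0.91, -2.03], [1.22, -2.5]]
-36.0 -> -56.0 [[0.34, -0.44], [0.72, -0.85], [1.12, -1.24], [1.54, -1.6], [2.0, -1.93]]
-56.0 -> -76.0 [[0.47, -0.29], [0.96, -0.56], [1.47, -0.78], [2.0, -0.97], [2.53, -1.13]]
-76.0 -> -96.0 [[0.55, -0.11], [1.1, -0.19], [1.66, -0.23], [2.22, -0.23], [2.78, -0.19]]
-96.0 -> -116.0 [[0.55, 0.08], [1.1, 0.19], [1.63, 0.35], [2.16, 0.54], [2.67, 0.76]]
-116.0 -> -136.0 [[0.49, 0.27], [0.96, 0.56], [1.42, 0.89], [1.84, 1.25], [2.24, 1.64]]
-136.0 -> -144.0 [[0.38, 0.41], [0.72, 0.85], [0.72, 0.85], [0.72, 0.85], [0.72, 0.85]]
```

Press lightly at the start, then check the force.

```bash
python3 -m crank '[{"tx":0,"ty":0,"tz":0.015,"yaw":0},{"tx":0,"ty":0,"tz":0.015,"yaw":0},{"tx":0,"ty":0,"tz":0.015,"yaw":0}]' >/dev/null; python3 f.py
```

```text
9.57 F [-0.57  0.24  1.83] p [487.88  61.   300.46]
```

```bash
python3 -m crank '[{"tx":0,"ty":0,"tz":0.005,"yaw":0},{"tx":-0.15,"ty":0.22,"tz":0.008,"yaw":0},{"tx":-0.3,"ty":0.45,"tz":0.008,"yaw":0},{"tx":-0.48,"ty":0.66,"tz":0.008,"yaw":0}]' >/dev/null; python3 g.py
```

```text
t 10.07 ang 139.5 r 80.4 z 300.35 F [-8.57 -6.2  15.36]
```

That is too hard, so I'm easing off at once.

```bash
python3 -m crank '[{"tx":0,"ty":0,"tz":-0.02,"yaw":0}]' >/dev/null; python3 g.py;  python3 f.py
```

```text
t 10.2 ang 138.5 r 80.21 z 300.52 F [ 0.33 -0.73  0.1 ]
10.5 F [0.05 0.14 0.26] p [492.9   67.71 300.53]
```

```bash
cat > chk.py <<'E'
from h import *
a=cv2.imread('pics/scene0.png');b=np.mean([manip.read_camera('scene') for _ in range(3)],0).astype(np.uint8);cv2.imwrite('pics/scene_now.png',b)
A=cv2.cvtColor(a,cv2.COLOR_BGR2GRAY);B=cv2.cvtColor(b,cv2.COLOR_BGR2GRAY)
def m(x0,y0,x1,y1):
    t=cv2.resize(A[y0:y1,x0:x1],None,fx=8,fy=8,interpolation=cv2.INTER_CUBIC);g=cv2.resize(B[y0-4:y1+4,x0-4:x1+4],None,fx=8,fy=8,interpolation=cv2.INTER_CUBIC)
    r=cv2.matchTemplate(g,t,cv2.TM_CCOEFF_NORMED);_,v,_,l=cv2.minMaxLoc(r);return (l[0]/8-4,l[1]/8-4,round(v,3))
print('bowl shift px: handle',m(274,205,305,240),'bottom',m(285,215,340,240),'trimmer',m(298,258,340,315))
E
python3 chk.py
python3 -m crank '[{"tx":0,"ty":0,"tz":-0.25,"yaw":0},{"tx":0.25,"ty":-0.33,"tz":-0.5,"yaw":0},{"tx":0.5,"ty":-0.66,"tz":-0.5,"yaw":0},{"tx":0.5,"ty":-0.66,"tz":-0.5,"yaw":0}]' >/dev/null; python3 g.py
for i in 1 2 3 4; do python3 -m crank '[{"tx":-0.15,"ty":0.22,"tz":0,"yaw":0}]'>/dev/null; python3 g.py; done
python3 -m crank '[{"tx":0,"ty":0,"tz":0,"yaw":0}]'>/dev/null; python3 g.py
python3 -m crank '[{"tx":0,"ty":0,"tz":0,"yaw":0}]'>/dev/null; python3 g.py
```

```text
bowl shift px: handle (-0.75, -1.0, 0.927) bottom (-1.75, -0.625, 0.984) trimmer (0.0, 0.0, 0.999)
t 11.15 ang 144.3 r 79.77 z 305.63 F [-0.32  0.09  0.14]
t 11.28 ang 142.1 r 79.86 z 305.59 F [0.32 0.67 0.21]
t 11.4 ang 139.9 r 80.14 z 305.54 F [ 0.95  0.13 -0.01]
t 11.53 ang 138.0 r 80.53 z 305.52 F [ 0.07 -1.03  0.05]
t 11.65 ang 136.1 r 80.9 z 305.51 F [-0.31  0.2  -0.35]
t 11.78 ang 136.1 r 80.92 z 305.51 F [-0.51  0.09 -0.17]
t 11.9 ang 136.4 r 80.84 z 305.52 F [ 0.39 -0.41 -0.31]
```

The scene comparison suggests the bowl may have moved by 2–3 mm. I'll rise and re-measure from the earlier viewing pose before restarting the stroke.

```bash
python3 -m crank '[{"tx":0,"ty":0,"tz":-3,"yaw":0},{"tx":0,"ty":0,"tz":-7,"yaw":0},{"tx":-4,"ty":-2,"tz":-9.9,"yaw":0},{"tx":-8.5,"ty":-4,"tz":-9.9,"yaw":0},{"tx":-11.6,"ty":-5.5,"tz":-9.9,"yaw":0}]' >/dev/null
python3 -m crank '[{"tx":0,"ty":0,"tz":0,"yaw":0},{"tx":0,"ty":0,"tz":0,"yaw":0}]' >/dev/null
python3 - <<'E'
from h import *
def outer(n,im,c,s):
    S=cv2.GaussianBlur(cv2.cvtColor(im,cv2.COLOR_BGR2HSV)[...,1].astype(float),(0,0),.8)
    r=np.arange(76,96,.25);c=np.array(c,float)
    for _ in range(4):
        pts=[]
        for a in np.radians(np.arange(0,360,3)):
            d=np.degrees(a)
            if abs(d-180)<33 or d<38 or d>322: continue
            u=proj(n,np.c_[c[0]+r*np.cos(a),c[1]+r*np.sin(a),np.full(len(r),114.)],s)
            g=np.gradient(map_coordinates(S,[u[:,1],u[:,0]],order=1))
            pts.append(c+r[g.argmax()]*np.array([np.cos(a),np.sin(a)]))
        pts=np.array(pts);q=least_squares(lambda q:np.hypot(*(pts-q[:2]).T)-q[2],[*c,84],loss='soft_l1').x;c=q[:2]
    e=np.hypot(*(pts-c).T)-q[2];return q.round(2),np.median(abs(e)).round(2)
manip.read_camera('scene')
s=manip.observe();im=np.mean([manip.read_camera('wrist') for _ in range(3)],0).astype(np.uint8);cv2.imwrite('pics/w4.png',im)
print(s['time_s'],s['position'],s['ee_rot'][0][1])
print(outer('wrist',im,(552,13.7),s),fitrim('wrist',im,(552,13.7),s))
A=cv2.imread('pics/w2.png');d=cv2.absdiff(A,im)
cv2.imwrite('pics/w4v.png',np.vstack([im[:245,180:460],d[:245,180:460]]))
E
```

```text
12.825 [608.72868067  15.24692224 404.32389039] 3.726139710774142e-05
(array([551.7 ,  15.01,  81.69]), np.float64(0.17)) (array([551.44631221,  14.90610563,  79.82847941]), np.float64(2.7053778122016032), 73)
```

View pics/w4v.png

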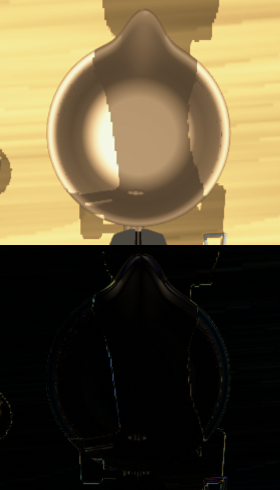

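The view shows the bowl in nearly the same place. The re-fit gives a shift of about 1 mm or less, within noise. I'll go back above the start and touch more lightly, reading the force after every row.

```bash
sed -i 's/552.2,14\]/551.8,14.6]/; s/^s=man/s=man/' g.py; sed -i "s/print('t'/print('tilt',np.round(np.array(s['ee_rot'])[:2,2]*1e3,1),'t'/" g.py
python3 -m crank '[{"tx":4,"ty":1.6,"tz":0,"yaw":0},{"tx":8.5,"ty":3.2,"tz":0,"yaw":0},{"tx":12.26,"ty":4.68,"tz":1,"yaw":0},{"tx":12.26,"ty":4.68,"tz":4,"yaw":0},{"tx":12.26,"ty":4.68,"tz":7,"yaw":0}]' >/dev/null
python3 -m crank '[{"tx":0,"ty":0,"tz":1.8,"yaw":0},{"tx":0,"ty":0,"tz":2.8,"yaw":0},{"tx":0,"ty":0,"tz":3.2,"yaw":0},{"tx":0,"ty":0,"tz":3.3,"yaw":0},{"tx":0,"ty":0,"tz":3.3,"yaw":0}]' >/dev/null; python3 f.py
python3 -m crank '[{"tx":0,"ty":0,"tz":0.05,"yaw":0},{"tx":0,"ty":0,"tz":0.08,"yaw":0},{"tx":0,"ty":0,"tz":0.08,"yaw":0}]' >/dev/null; python3 g.py; python3 f.py
```

```text
14.53 F [ 0.42 -0.12  0.25] p [487.18  61.58 301.92]
tilt [-0.1 -0. ] t 14.9 ang 144.0 r 79.97 z 300.71 F [0.08 0.19 0.51]
15.2 F [ 0.01 -0.35 -0.31] p [487.11  61.61 300.74]
```

```bash
python3 -m crank '[{"tx":0,"ty":0,"tz":0.015,"yaw":0},{"tx":0,"ty":0,"tz":0.015,"yaw":0}]' >/dev/null; python3 f.py
python3 -m crank '[{"tx":0,"ty":0,"tz":0.01,"yaw":0},{"tx":0,"ty":0,"tz":0.01,"yaw":0}]' >/dev/null; python3 f.py
```

```text
15.75 F [ 0.26  0.21 -0.32] p [487.12  61.61 300.61]
16.3 F [ 0.11 -0.02  0.25] p [487.12  61.6  300.51]
```

```bash
python3 -m crank '[{"tx":0,"ty":0,"tz":0.01,"yaw":0},{"tx":0,"ty":0,"tz":0.01,"yaw":0}]' >/dev/null; python3 f.py
```

```text
16.85 F [-0.03 -0.16  1.53] p [487.12  61.6  300.46]
```

```bash
python3 -m crank '[{"tx":-0.12,"ty":0.16,"tz":0,"yaw":0}]' >/dev/null; python3 g.py; python3 -m crank '[{"tx":-0.13,"ty":0.17,"tz":0,"yaw":0}]' >/dev/null; python3 g.py
```

```text
tilt [-1.5 -1.2] t 16.98 ang 143.2 r 79.92 z 300.41 F [-3.67 -4.34  6.85]
tilt [-2.3 -1.7] t 17.1 ang 141.9 r 79.94 z 300.41 F [-3.47 -4.71  7.5 ]
```

```bash
python3 -m crank '[{"tx":-0.27,"ty":0.32,"tz":-0.006,"yaw":0}]' >/dev/null; python3 g.py; python3 -m crank '[{"tx":-0.29,"ty":0.31,"tz":0,"yaw":0}]' >/dev/null; python3 g.py
```

```text
tilt [-2.  -1.4] t 17.23 ang 138.8 r 79.95 z 300.46 F [-0.92 -1.2   3.19]
tilt [-0.1 -0.1] t 17.35 ang 135.0 r 80.02 z 300.47 F [ 0.13 -0.15  1.44]
```

```bash
python3 -m crank '[{"tx":-0.31,"ty":0.29,"tz":0.002,"yaw":0}]' >/dev/null; python3 g.py; python3 -m crank '[{"tx":-0.42,"ty":0.35,"tz":0.001,"yaw":0}]' >/dev/null; python3 g.py
```

```text
tilt [-1.6 -0.9] t 17.48 ang 132.2 r 80.06 z 300.39 F [-5.92 -4.81 10.17]
tilt [-5.4 -2.1] t 17.6 ang 129.3 r 80.45 z 300.35 F [-10.66  -5.57  16.24]
```

```bash
python3 -m crank '[{"tx":0,"ty":0,"tz":-0.01,"yaw":0}]' >/dev/null; python3 g.py
```

```text
tilt [-0.9 -0.2] t 17.73 ang 128.1 r 80.33 z 300.51 F [ 0.33 -0.38  0.51]
```

```bash
python3 -m crank '[{"tx":-0.34,"ty":0.25,"tz":0.003,"yaw":0}]' >/dev/null; python3 g.py
```

```text
tilt [0.8 0.4] t 17.85 ang 124.6 r 80.05 z 300.51 F [ 0.47  0.65 -0.11]
```

```bash
python3 -m crank '[{"tx":-0.18,"ty":0.11,"tz":0.003,"yaw":0}]' >/dev/null; python3 g.py
```

```text
tilt [0.5 0.3] t 17.98 ang 123.0 r 79.96 z 300.44 F [-3.82 -2.27  5.33]
```

```bash
python3 -m crank '[{"tx":-0.25,"ty":0.17,"tz":-0.003,"yaw":0}]' >/dev/null; python3 g.py
```

```text
tilt [-3.4 -1.5] t 18.1 ang 122.1 r 79.98 z 300.4 F [-7.05 -2.99 10.64]
```

```bash
python3 -m crank '[{"tx":-0.20,"ty":0.12,"tz":-0.006,"yaw":0}]' >/dev/null; python3 g.py; python3 -m crank '[{"tx":-0.20,"ty":0.11,"tz":0.007,"yaw":0}]' >/dev/null; python3 g.py;  python3 -m crank '[{"tx":-0.2,"ty":0.11,"tz":-0.005,"yaw":0}]' >/dev/null; python3 g.py; python3 -m crank '[{"tx":-0.2,"ty":0.1,"tz":0.005,"yaw":0}]' >/dev/null; python3 g.py
```

```text
tilt [-2.8 -1.2] t 18.23 ang 120.3 r 80.0 z 300.46 F [-2.46 -1.6   2.58]
tilt [0.7 0.3] t 18.35 ang 117.7 r 79.99 z 300.5 F [0.01 1.   1.01]
tilt [0.8 0.4] t 18.48 ang 116.0 r 80.11 z 300.52 F [ 0.31 -0.68 -0.78]
tilt [-0.1 -0. ] t 18.6 ang 114.6 r 80.11 z 300.45 F [-2.36 -1.21  4.44]
```

The small z dither keeps the force between 0 and 4.4 N. I'll continue with a smaller dither amplitude.

```bash
python3 -m crank '[{"tx":-0.23,"ty":0.09,"tz":-0.003,"yaw":0}]' >/dev/null; python3 g.py; python3 -m crank '[{"tx":-0.24,"ty":0.10,"tz":0.002,"yaw":0}]' >/dev/null; python3 g.py;  python3 -m crank '[{"tx":-0.23,"ty":0.09,"tz":-0.002,"yaw":0}]' >/dev/null; python3 g.py; python3 -m crank '[{"tx":-0.24,"ty":0.08,"tz":0.003,"yaw":0}]' >/dev/null; python3 g.py
```

```text
tilt [-3.8 -1.3] t 18.73 ang 113.9 r 80.07 z 300.41 F [-8.85 -1.02 10.01]
tilt [-4.4 -1.4] t 18.85 ang 112.2 r 80.14 z 300.42 F [-7.14 -1.25  7.75]
tilt [-1.5 -0.5] t 18.98 ang 109.8 r 80.05 z 300.52 F [-1.09  0.46 -0.01]
tilt [0.9 0.3] t 19.1 ang 107.3 r 80.06 z 300.54 F [-0.07  0.89 -0.64]
```

```bash
python3 -m crank '[{"tx":-0.15,"ty":0.19,"tz":0.002,"yaw":0}]' >/dev/null; python3 g.py; python3 -m crank '[{"tx":-0.15,"ty":-0.26,"tz":0.001,"yaw":0}]' >/dev/null; python3 g.py;  python3 -m crank '[{"tx":-0.14,"ty":0.34,"tz":0,"yaw":0}]' >/dev/null; python3 g.py; python3 -m crank '[{"tx":-0.15,"ty":-0.26,"tz":0,"yaw":0}]' >/dev/null; python3 g.py
```

```text
tilt [0.5 0. ] t 19.23 ang 105.9 r 81.31 z 300.47 F [-0.94 -2.59  3.55]
tilt [0.3 0.4] t 19.35 ang 105.4 r 78.9 z 300.46 F [-0.35  0.48  1.56]
tilt [-0.2 -0.6] t 19.48 ang 104.1 r 80.8 z 300.49 F [-0.82 -1.04  1.99]
tilt [0.2 0.4] t 19.6 ang 103.3 r 78.97 z 300.48 F [-0.61  0.33  0.36]
```

The zigzag is radial, ±1.3 mm within the rim's width. It breaks the friction coupling and the force holds at a steady 0.4–3.5 N, so I'll continue that way.

```bash
python3 -m crank '[{"tx":-0.15,"ty":0.32,"tz":0.001,"yaw":0}]' >/dev/null; python3 g.py; python3 -m crank '[{"tx":-0.23,"ty":-0.22,"tz":0.001,"yaw":0}]' >/dev/null; python3 g.py;  python3 -m crank '[{"tx":-0.14,"ty":0.28,"tz":0,"yaw":0}]' >/dev/null; python3 g.py; python3 -m crank '[{"tx":-0.21,"ty":-0.23,"tz":0,"yaw":0}]' >/dev/null; python3 g.py
```

```text
tilt [-0.3 -0.7] t 19.73 ang 102.0 r 80.71 z 300.48 F [-0.71 -2.41  3.08]
tilt [-0.3  0.5] t 19.85 ang 100.6 r 79.3 z 300.47 F [-2.38  0.49  2.42]
tilt [-0.3 -0.7] t 19.98 ang 99.3 r 80.69 z 300.48 F [-1.61 -2.52  3.26]
tilt [-0.2  0.5] t 20.1 ang 98.0 r 79.22 z 300.47 F [-1.65  1.79  1.81]
```

```bash
python3 - <<'E'
import numpy as np
C=np.array([551.8,14.6]);p=C+[-11.0,77.9];a=98.;k=0
out=[]
while a>20.1:
    a-=1.5;k+=1;r=80+1.3*(1 if k%2 else -1)
    P=C+r*np.array([np.cos(np.radians(a)),np.sin(np.radians(a))]);d=np.round((P-p)*[-1,1]/10,2);p=p+d*[-10,10];out.append((a,*d))
for i in range(0,len(out),4): print(out[i][0],[(float(o[1]),float(o[2])) for o in out[i:i+4]])
E
python3 -m crank '[{"tx":-0.15,"ty":0.28,"tz":0,"yaw":0}]' >/dev/null; python3 g.py
```

```text
96.5 [(-0.18, 0.29), (-0.23, -0.24), (-0.19, 0.27), (-0.23, -0.24)]
90.5 [(-0.2, 0.26), (-0.21, -0.26), (-0.21, 0.25), (-0.2, -0.27)]
84.5 [(-0.23, 0.24), (-0.18, -0.28), (-0.24, 0.23), (-0.17, -0.29)]
78.5 [(-0.25, 0.22), (-0.15, -0.3), (-0.27, 0.2), (-0.13, -0.3)]
72.5 [(-0.27, 0.18), (-0.12, -0.31), (-0.29, 0.18), (-0.1, -0.32)]
66.5 [(-0.29, 0.16), (-0.09, -0.33), (-0.3, 0.15), (-0.06, -0.33)]
60.5 [(-0.31, 0.13), (-0.05, -0.33), (-0.32, 0.11), (-0.03, -0.34)]
54.5 [(-0.32, 0.1), (-0.02, -0.33), (-0.32, 0.07), (0.0, -0.33)]
48.5 [(-0.33, 0.06), (0.02, -0.33), (-0.33, 0.04), (0.04, -0.33)]
42.5 [(-0.33, 0.02), (0.05, -0.33), (-0.33, 0.01), (0.07, -0.32)]
36.5 [(-0.34, -0.01), (0.09, -0.33), (-0.33, -0.02), (0.11, -0.32)]
30.5 [(-0.34, -0.04), (0.13, -0.31), (-0.33, -0.07), (0.14, -0.3)]
24.5 [(-0.33, -0.08), (0.16, -0.29), (-0.32, -0.1), (0.16, -0.29)]
tilt [-0.3 -0.8] t 20.23 ang 96.7 r 80.57 z 300.45 F [-2.77 -2.7   4.58]
```

```bash
python3 -m crank '[{"tx":-0.25,"ty":-0.23,"tz":-0.001,"yaw":0}]' >/dev/null; python3 g.py; python3 -m crank '[{"tx":-0.2,"ty":0.27,"tz":-0.001,"yaw":0}]' >/dev/null; python3 g.py;  python3 -m crank '[{"tx":-0.23,"ty":-0.24,"tz":0,"yaw":0}]' >/dev/null; python3 g.py
```

```text
tilt [-0.3  0.5] t 20.35 ang 95.1 r 79.28 z 300.48 F [-1.64  0.68  3.65]
tilt [-0.4 -0.7] t 20.48 ang 93.5 r 80.68 z 300.46 F [-2.6  -4.25  5.5 ]
tilt [0.  0.6] t 20.6 ang 91.9 r 79.38 z 300.49 F [-1.9   1.31  2.  ]
```

```bash
python3 -m crank '[{"tx":-0.2,"ty":0.26,"tz":-0.002,"yaw":0}]' >/dev/null; python3 g.py; python3 -m crank '[{"tx":-0.21,"ty":-0.26,"tz":0.001,"yaw":0}]' >/dev/null; python3 g.py;  python3 -m crank '[{"tx":-0.21,"ty":0.25,"tz":-0.001,"yaw":0}]' >/dev/null; python3 g.py; python3 -m crank '[{"tx":-0.2,"ty":-0.27,"tz":0.001,"yaw":0}]' >/dev/null; python3 g.py
```

```text
tilt [-0.1 -0.6] t 20.73 ang 90.3 r 80.81 z 300.46 F [-1.71 -2.4   5.41]
tilt [0.6 0.7] t 20.85 ang 88.8 r 79.33 z 300.51 F [-0.83  1.38  0.93]
tilt [-0.3 -0.8] t 20.98 ang 87.4 r 80.61 z 300.47 F [-3.69 -2.71  4.68]
tilt [0.4 0.6] t 21.1 ang 85.8 r 79.23 z 300.49 F [-1.29  1.21  2.2 ]
```

```bash
python3 -m crank '[{"tx":-0.23,"ty":0.24,"tz":-0.002,"yaw":0}]' >/dev/null; python3 g.py; python3 -m crank '[{"tx":-0.18,"ty":-0.28,"tz":0.002,"yaw":0}]' >/dev/null; python3 g.py;  python3 -m crank '[{"tx":-0.24,"ty":0.23,"tz":-0.002,"yaw":0}]' >/dev/null; python3 g.py; python3 -m crank '[{"tx":-0.17,"ty":-0.29,"tz":0.002,"yaw":0}]' >/dev/null; python3 g.py
```

```text
tilt [-0.2 -0.7] t 21.23 ang 84.3 r 80.64 z 300.49 F [-2.03 -2.44  3.45]
tilt [0.7 0.7] t 21.35 ang 82.8 r 79.23 z 300.5 F [-0.37  0.89  1.54]
tilt [-0.5 -0.7] t 21.48 ang 81.4 r 80.63 z 300.48 F [-2.77 -2.16  4.07]
tilt [0.7 0.7] t 21.6 ang 79.8 r 79.21 z 300.52 F [-0.96  0.35  1.04]
```

```bash
python3 -m crank '[{"tx":-0.25,"ty":0.22,"tz":-0.002,"yaw":0}]' >/dev/null; python3 g.py; python3 -m crank '[{"tx":-0.15,"ty":-0.3,"tz":0.003,"yaw":0}]' >/dev/null; python3 g.py;  python3 -m crank '[{"tx":-0.27,"ty":0.2,"tz":-0.002,"yaw":0}]' >/dev/null; python3 g.py; python3 -m crank '[{"tx":-0.13,"ty":-0.3,"tz":0.002,"yaw":0}]' >/dev/null; python3 g.py
```

```text
tilt [-0.5 -0.7] t 21.73 ang 78.4 r 80.68 z 300.5 F [-1.82 -2.95  4.95]
tilt [0.7 0.7] t 21.85 ang 76.8 r 79.27 z 300.49 F [-0.93  1.51  1.89]
tilt [-1.  -0.8] t 21.98 ang 75.4 r 80.6 z 300.48 F [-3.27 -3.37  6.06]
tilt [0.6 0.6] t 22.1 ang 73.9 r 79.24 z 300.51 F [-1.18  0.65  0.91]
```

```bash
python3 -m crank '[{"tx":-0.27,"ty":0.18,"tz":-0.002,"yaw":0}]' >/dev/null; python3 g.py; python3 -m crank '[{"tx":-0.12,"ty":-0.31,"tz":0.002,"yaw":0}]' >/dev/null; python3 g.py
```

```text
tilt [-1.1 -1. ] t 22.23 ang 72.5 r 80.51 z 300.44 F [-4.05 -3.68  5.06]
tilt [0.5 0.5] t 22.35 ang 70.9 r 79.17 z 300.49 F [-1.05  1.47  1.04]
```

```bash
python3 - <<'E'
import numpy as np
p=np.array([25.6,74.4]);a=71.;k=0;out=[]
while a>25:
    a-=1.5;k+=1;P=80*np.array([np.cos(np.radians(a)),np.sin(np.radians(a))])+[0,(1.3 if a>40 else .8)*(1 if k%2 else -1)]
    d=np.round((P-p)*[-1,1]/10,2);p=p+d*[-10,10];out.append((a,*d))
for i in range(0,len(out),4): print(out[i][0],[(float(o[1]),float(o[2])) for o in out[i:i+4]])
E
python3 -m crank '[{"tx":-0.24,"ty":0.2,"tz":-0.002,"yaw":0}]' >/dev/null; python3 g.py; python3 -m crank '[{"tx":-0.18,"ty":-0.34,"tz":0.002,"yaw":0}]' >/dev/null; python3 g.py
```

```text
69.5 [(-0.24, 0.18), (-0.2, -0.33), (-0.19, 0.18), (-0.19, -0.35)]
63.5 [(-0.19, 0.17), (-0.19, -0.36), (-0.18, 0.16), (-0.18, -0.36)]
57.5 [(-0.18, 0.15), (-0.17, -0.38), (-0.18, 0.14), (-0.16, -0.38)]
51.5 [(-0.17, 0.13), (-0.16, -0.39), (-0.16, 0.12), (-0.16, -0.4)]
45.5 [(-0.15, 0.12), (-0.14, -0.41), (-0.15, 0.1), (-0.14, -0.41)]
39.5 [(-0.13, 0.05), (-0.13, -0.32), (-0.13, -0.01), (-0.12, -0.33)]
33.5 [(-0.12, -0.01), (-0.11, -0.34), (-0.11, -0.02), (-0.11, -0.34)]
27.5 [(-0.1, -0.03), (-0.09, -0.34), (-0.09, -0.03)]
tilt [-0.9 -1. ] t 22.48 ang 69.7 r 80.57 z 300.47 F [-3.26 -2.62  5.35]
tilt [0.5 0.5] t 22.6 ang 67.7 r 79.4 z 300.5 F [-0.17  1.05  1.43]
```

```bash
python3 -m crank '[{"tx":-0.2,"ty":0.17,"tz":-0.003,"yaw":0}]' >/dev/null; python3 g.py; python3 -m crank '[{"tx":-0.2,"ty":-0.35,"tz":0.003,"yaw":0}]' >/dev/null; python3 g.py; python3 -m crank '[{"tx":-0.19,"ty":0.17,"tz":-0.003,"yaw":0}]' >/dev/null; python3 g.py; python3 -m crank '[{"tx":-0.19,"ty":-0.36,"tz":0.003,"yaw":0}]' >/dev/null; python3 g.py
```

```text
tilt [-0.5 -0.9] t 22.73 ang 66.7 r 80.5 z 300.48 F [-3.59 -2.8   5.24]
tilt [0.5 0.6] t 22.85 ang 64.6 r 79.35 z 300.51 F [-0.72  1.19  2.08]
tilt [-0.5 -0.8] t 22.98 ang 63.6 r 80.56 z 300.48 F [-3.11 -2.93  4.21]
tilt [0.7 0.7] t 23.1 ang 61.5 r 79.44 z 300.54 F [-0.97  1.34  2.61]
```

```bash
python3 -m crank '[{"tx":-0.18,"ty":0.16,"tz":-0.003,"yaw":0}]' >/dev/null; python3 g.py; python3 -m crank '[{"tx":-0.18,"ty":-0.36,"tz":0.003,"yaw":0}]' >/dev/null; python3 g.py; python3 -m crank '[{"tx":-0.18,"ty":0.15,"tz":-0.003,"yaw":0}]' >/dev/null; python3 g.py; python3 -m crank '[{"tx":-0.17,"ty":-0.38,"tz":0.003,"yaw":0}]' >/dev/null; python3 g.py;python3 -m crank '[{"tx":-0.18,"ty":0.14,"tz":-0.003,"yaw":0}]' >/dev/null; python3 g.py; python3 -m crank '[{"tx":-0.16,"ty":-0.38,"tz":0.003,"yaw":0}]' >/dev/null; python3 g.py
```

```text
tilt [-0.6 -0.9] t 23.23 ang 60.6 r 80.45 z 300.46 F [-2.48 -3.61  5.76]
tilt [0.5 0.7] t 23.35 ang 58.6 r 79.48 z 300.54 F [-1.14  0.92  2.15]
tilt [-0.7 -0.9] t 23.48 ang 57.7 r 80.48 z 300.48 F [-3.76 -3.15  4.77]
tilt [0.5 0.6] t 23.6 ang 55.6 r 79.43 z 300.52 F [-1.01  2.02  2.39]
tilt [-0.8 -1. ] t 23.73 ang 54.7 r 80.4 z 300.49 F [-3.19 -2.92  5.  ]
tilt [0.4 0.6] t 23.85 ang 52.6 r 79.46 z 300.52 F [-0.25  1.4   1.55]
```

```bash
python3 -m crank '[{"tx":-0.17,"ty":0.13,"tz":-0.003,"yaw":0}]' >/dev/null; python3 g.py; python3 -m crank '[{"tx":-0.16,"ty":-0.39,"tz":0.003,"yaw":0}]' >/dev/null; python3 g.py; python3 -m crank '[{"tx":-0.16,"ty":0.12,"tz":-0.003,"yaw":0}]' >/dev/null; python3 g.py; python3 -m crank '[{"tx":-0.16,"ty":-0.4,"tz":0.003,"yaw":0}]' >/dev/null; python3 g.py;python3 -m crank '[{"tx":-0.15,"ty":0.12,"tz":-0.003,"yaw":0}]' >/dev/null; python3 g.py; python3 -m crank '[{"tx":-0.14,"ty":-0.41,"tz":0.003,"yaw":0}]' >/dev/null; python3 g.py
```

```text
tilt [-0.8 -1. ] t 23.98 ang 51.7 r 80.35 z 300.47 F [-4.34 -2.94  5.97]
tilt [0.3 0.5] t 24.1 ang 49.6 r 79.48 z 300.5 F [-0.07  1.57  2.03]
tilt [-0.9 -1. ] t 24.23 ang 48.8 r 80.29 z 300.46 F [-3.39 -3.28  6.18]
tilt [0.3 0.5] t 24.35 ang 46.5 r 79.52 z 300.53 F [-0.09  1.49  2.64]
tilt [-0.8 -1.1] t 24.48 ang 45.8 r 80.35 z 300.47 F [-3.62 -3.96  6.84]
tilt [0.4 0.5] t 24.6 ang 43.5 r 79.55 z 300.53 F [-0.96  2.09  2.04]
```

```bash
python3 -m crank '[{"tx":-0.06,"ty":0.09,"tz":-0.003,"yaw":0}]' >/dev/null; python3 g.py; python3 -m crank '[{"tx":-0.23,"ty":-0.37,"tz":0.002,"yaw":0}]' >/dev/null; python3 g.py; python3 -m crank '[{"tx":-0.04,"ty":0.06,"tz":-0.001,"yaw":0}]' >/dev/null; python3 g.py; python3 -m crank '[{"tx":-0.22,"ty":-0.35,"tz":0.001,"yaw":0}]' >/dev/null; python3 g.py
```

```text
tilt [-0.1 -0.9] t 24.73 ang 43.0 r 79.71 z 300.49 F [-3.1  -3.06  4.75]
tilt [-0.   0.6] t 24.85 ang 40.7 r 79.7 z 300.52 F [-0.97  1.87  2.65]
tilt [ 0.2 -0.5] t 24.98 ang 40.2 r 79.9 z 300.49 F [-1.98 -2.56  4.01]
tilt [0.2 0.6] t 25.1 ang 37.9 r 79.89 z 300.52 F [-1.11  2.55  3.69]
```

```bash
python3 -m crank '[{"tx":-0.13,"ty":-0.19,"tz":-0.001,"yaw":0}]' >/dev/null; python3 g.py; python3 -m crank '[{"tx":-0.15,"ty":-0.17,"tz":-0.001,"yaw":0}]' >/dev/null; python3 g.py
```

```text
tilt [0.6 0.4] t 25.23 ang 35.9 r 79.73 z 300.49 F [-1.11  2.14  2.01]
tilt [0.2 0.3] t 25.35 ang 34.3 r 79.87 z 300.5 F [-1.99  2.    2.53]
```

Smooth sliding works from here on.

```bash
python3 -m crank '[{"tx":-0.15,"ty":-0.2,"tz":0,"yaw":0}]' >/dev/null; python3 g.py; python3 -m crank '[{"tx":-0.14,"ty":-0.21,"tz":0,"yaw":0}]' >/dev/null; python3 g.py;  python3 -m crank '[{"tx":-0.13,"ty":-0.21,"tz":0,"yaw":0}]' >/dev/null; python3 g.py
python3 - <<'E'
import numpy as np
p=np.array([70.0,38.6]);a=29.;out=[]
while a>-143:
    a-=3;P=80*np.array([np.cos(np.radians(a)),np.sin(np.radians(a))])
    d=np.round((P-p)*[-1,1]/10,2);p=p+d*[-10,10];out.append((a,*d))
for i in range(0,len(out),4): print(out[i][0],[(float(o[1]),float(o[2])) for o in out[i:i+4]])
E
```

```text
tilt [0.2 0.2] t 25.48 ang 32.5 r 79.99 z 300.52 F [-0.35  2.8   2.12]
tilt [0.3 0.1] t 25.6 ang 30.6 r 80.04 z 300.52 F [-0.79  2.15  3.14]
tilt [0.2 0. ] t 25.73 ang 28.8 r 80.08 z 300.51 F [-1.27  2.29  2.21]
26.0 [(-0.19, -0.35), (-0.17, -0.38), (-0.16, -0.39), (-0.13, -0.4)]
14.0 [(-0.11, -0.4), (-0.09, -0.41), (-0.07, -0.42), (-0.05, -0.41)]
2.0 [(-0.03, -0.42), (0.0, -0.42), (0.02, -0.42), (0.04, -0.41)]
-10.0 [(0.06, -0.42), (0.09, -0.41), (0.1, -0.41), (0.13, -0.39)]
-22.0 [(0.14, -0.4), (0.17, -0.38), (0.19, -0.38), (0.2, -0.36)]
-34.0 [(0.23, -0.35), (0.24, -0.34), (0.26, -0.33), (0.28, -0.32)]
-46.0 [(0.29, -0.29), (0.31, -0.29), (0.32, -0.26), (0.34, -0.25)]
-58.0 [(0.35, -0.23), (0.36, -0.22), (0.37, -0.19), (0.38, -0.17)]
-70.0 [(0.39, -0.16), (0.4, -0.13), (0.4, -0.11), (0.41, -0.09)]
-82.0 [(0.42, -0.07), (0.41, -0.05), (0.42, -0.03), (0.42, 0.0)]
-94.0 [(0.42, 0.02), (0.41, 0.04), (0.42, 0.06), (0.41, 0.09)]
-106.0 [(0.41, 0.1), (0.39, 0.13), (0.4, 0.14), (0.38, 0.17)]
-118.0 [(0.38, 0.19), (0.36, 0.2), (0.35, 0.23), (0.34, 0.24)]
-130.0 [(0.33, 0.26), (0.32, 0.28), (0.29, 0.29), (0.29, 0.31)]
-142.0 [(0.26, 0.32), (0.25, 0.34)]
```

```bash
python3 -m crank '[{"tx":-0.19,"ty":-0.35,"tz":0,"yaw":0}]' >/dev/null; python3 g.py; python3 -m crank '[{"tx":-0.17,"ty":-0.38,"tz":0,"yaw":0}]' >/dev/null; python3 g.py;  python3 -m crank '[{"tx":-0.16,"ty":-0.39,"tz":0,"yaw":0}]' >/dev/null; python3 g.py;  python3 -m crank '[{"tx":-0.13,"ty":-0.4,"tz":0,"yaw":0}]' >/dev/null; python3 g.py
```

```text
tilt [0.1 0. ] t 25.85 ang 26.0 r 80.13 z 300.49 F [-1.07  1.95  2.9 ]
tilt [ 0.2 -0.1] t 25.98 ang 22.8 r 80.09 z 300.51 F [-1.39  1.75  3.93]
tilt [ 0.3 -0.1] t 26.1 ang 19.8 r 80.13 z 300.52 F [-1.12  1.94  2.36]
tilt [ 0.2 -0. ] t 26.23 ang 16.8 r 80.08 z 300.5 F [-1.22  2.62  1.76]
```

```bash
python3 -m crank '[{"tx":-0.11,"ty":-0.4,"tz":0.001,"yaw":0}]' >/dev/null; python3 g.py; python3 -m crank '[{"tx":-0.09,"ty":-0.41,"tz":0,"yaw":0}]' >/dev/null; python3 g.py;  python3 -m crank '[{"tx":-0.07,"ty":-0.42,"tz":0,"yaw":0}]' >/dev/null; python3 g.py;  python3 -m crank '[{"tx":-0.05,"ty":-0.41,"tz":0.001,"yaw":0}]' >/dev/null; python3 g.py
```

```text
tilt [ 0.2 -0. ] t 26.35 ang 13.9 r 80.08 z 300.5 F [-1.31  1.59  3.21]
tilt [0.2 0. ] t 26.48 ang 10.9 r 80.04 z 300.52 F [-1.16  2.59  2.54]
tilt [0.2 0. ] t 26.6 ang 7.8 r 80.04 z 300.53 F [-0.03  1.67  1.73]
tilt [ 0.2 -0. ] t 26.73 ang 4.9 r 80.04 z 300.54 F [0.22 2.24 1.93]
```

```bash
python3 -m crank '[{"tx":-0.03,"ty":-0.42,"tz":0.003,"yaw":0}]' >/dev/null; python3 g.py; python3 -m crank '[{"tx":0,"ty":-0.42,"tz":0.003,"yaw":0}]' >/dev/null; python3 g.py;  python3 -m crank '[{"tx":0.02,"ty":-0.42,"tz":0.003,"yaw":0}]' >/dev/null; python3 g.py;  python3 -m crank '[{"tx":0.04,"ty":-0.41,"tz":0.003,"yaw":0}]' >/dev/null; python3 g.py
```

```text
tilt [0.3 0.1] t 26.85 ang 1.9 r 80.11 z 300.52 F [-0.15  2.43  2.69]
tilt [0.4 0.1] t 26.98 ang -1.1 r 80.1 z 300.5 F [0.55 3.04 2.82]
tilt [0.5 0.2] t 27.1 ang -4.0 r 80.08 z 300.52 F [0.2  3.22 3.23]
tilt [0.6 0.2] t 27.23 ang -7.0 r 80.09 z 300.51 F [0.04 3.58 3.63]
```

Past the handle at about 3 N, with steady contact.

```bash
python3 -m crank '[{"tx":0.06,"ty":-0.42,"tz":0.001,"yaw":0}]' >/dev/null; python3 g.py; python3 -m crank '[{"tx":0.09,"ty":-0.41,"tz":0.001,"yaw":0}]' >/dev/null; python3 g.py;  python3 -m crank '[{"tx":0.1,"ty":-0.41,"tz":0.001,"yaw":0}]' >/dev/null; python3 g.py;  python3 -m crank '[{"tx":0.13,"ty":-0.39,"tz":0.002,"yaw":0}]' >/dev/null; python3 g.py; python3 -m crank '[{"tx":0.14,"ty":-0.4,"tz":0.002,"yaw":0}]' >/dev/null; python3 g.py
```

```text
tilt [0.6 0.2] t 27.35 ang -10.0 r 80.11 z 300.5 F [-1.01  2.88  4.49]
tilt [0.6 0.2] t 27.48 ang -13.0 r 80.05 z 300.49 F [1.03 3.86 4.69]
tilt [0.6 0.2] t 27.6 ang -16.0 r 80.07 z 300.49 F [1.3  3.59 4.8 ]
tilt [0.8 0.2] t 27.73 ang -19.0 r 80.05 z 300.5 F [0.65 4.09 5.01]
tilt [0.8 0.2] t 27.85 ang -22.0 r 80.11 z 300.48 F [2.   4.13 4.69]
```

Slightly firm, so I'm easing off a little.

```bash
python3 -m crank '[{"tx":0.17,"ty":-0.38,"tz":-0.005,"yaw":0}]' >/dev/null; python3 g.py; python3 -m crank '[{"tx":0.19,"ty":-0.38,"tz":-0.003,"yaw":0}]' >/dev/null; python3 g.py;  python3 -m crank '[{"tx":0.2,"ty":-0.36,"tz":0,"yaw":0}]' >/dev/null; python3 g.py;  python3 -m crank '[{"tx":0.23,"ty":-0.35,"tz":0,"yaw":0}]' >/dev/null; python3 g.py
```

```text
tilt [0.7 0. ] t 27.98 ang -25.1 r 80.09 z 300.47 F [1.44 3.38 4.33]
tilt [ 0.6 -0. ] t 28.1 ang -28.1 r 80.06 z 300.5 F [2.69 3.79 4.66]
tilt [0.6 0. ] t 28.23 ang -31.1 r 80.07 z 300.48 F [1.61 5.09 4.4 ]
tilt [ 0.7 -0. ] t 28.35 ang -34.1 r 80.06 z 300.48 F [1.92 2.68 4.83]
```

```bash
python3 -m crank '[{"tx":0.24,"ty":-0.34,"tz":-0.007,"yaw":0}]' >/dev/null; python3 g.py; python3 -m crank '[{"tx":0.26,"ty":-0.33,"tz":-0.004,"yaw":0}]' >/dev/null; python3 g.py;  python3 -m crank '[{"tx":0.28,"ty":-0.32,"tz":0,"yaw":0}]' >/dev/null; python3 g.py
```

```text
tilt [ 0.3 -0.2] t 28.48 ang -37.2 r 80.05 z 300.49 F [2.67 1.4  4.93]
tilt [ 0.2 -0.2] t 28.6 ang -40.2 r 80.04 z 300.49 F [2.44 2.87 4.74]
tilt [ 0.2 -0.1] t 28.73 ang -43.2 r 80.01 z 300.48 F [2.61 2.03 4.59]
```

```bash
python3 -m crank '[{"tx":0.29,"ty":-0.29,"tz":-0.006,"yaw":0}]' >/dev/null; python3 g.py; python3 -m crank '[{"tx":0.31,"ty":-0.29,"tz":-0.005,"yaw":0}]' >/dev/null; python3 g.py;  python3 -m crank '[{"tx":0.32,"ty":-0.26,"tz":-0.002,"yaw":0}]' >/dev/null; python3 g.py; python3 -m crank '[{"tx":0.34,"ty":-0.25,"tz":0,"yaw":0}]' >/dev/null; python3 g.py
```

```text
tilt [-0.  -0.2] t 28.85 ang -46.2 r 79.99 z 300.49 F [1.43 2.12 3.14]
tilt [-0.4 -0.2] t 28.98 ang -49.3 r 79.96 z 300.48 F [2.53 1.69 2.98]
tilt [-0.4 -0.2] t 29.1 ang -52.3 r 79.96 z 300.52 F [1.67 1.06 3.17]
tilt [-0.4 -0.2] t 29.23 ang -55.3 r 79.9 z 300.51 F [1.26 1.55 2.98]
```

```bash
python3 -m crank '[{"tx":0.35,"ty":-0.23,"tz":0,"yaw":0}]' >/dev/null; python3 g.py; python3 -m crank '[{"tx":0.36,"ty":-0.23,"tz":0,"yaw":0}]' >/dev/null; python3 g.py;  python3 -m crank '[{"tx":0.37,"ty":-0.2,"tz":0,"yaw":0}]' >/dev/null; python3 g.py; python3 -m crank '[{"tx":0.38,"ty":-0.17,"tz":0,"yaw":0}]' >/dev/null; python3 g.py; python3 -m crank '[{"tx":0.39,"ty":-0.16,"tz":0,"yaw":0}]' >/dev/null; python3 g.py
```

```text
tilt [-0.5 -0.2] t 29.35 ang -58.3 r 79.89 z 300.49 F [2.05 1.72 1.85]
tilt [-0.5 -0.2] t 29.48 ang -61.4 r 80.0 z 300.48 F [1.56 1.85 2.54]
tilt [-0.5 -0.2] t 29.6 ang -64.4 r 80.11 z 300.48 F [2.04 0.4  1.24]
tilt [-0.4 -0.2] t 29.73 ang -67.4 r 80.1 z 300.51 F [0.89 0.44 2.3 ]
tilt [-0.4 -0.1] t 29.85 ang -70.4 r 80.13 z 300.52 F [1.29 0.38 1.25]
```

```bash
python3 -m crank '[{"tx":0.4,"ty":-0.13,"tz":0,"yaw":0}]' >/dev/null; python3 g.py; python3 -m crank '[{"tx":0.4,"ty":-0.11,"tz":0,"yaw":0}]' >/dev/null; python3 g.py
```

```text
tilt [-0.5 -0.1] t 29.98 ang -73.4 r 80.11 z 300.49 F [1.6  0.16 1.56]
tilt [-0.4 -0.1] t 30.1 ang -76.4 r 80.07 z 300.52 F [ 1.13 -0.53  1.23]
```

Getting light, so I'm pressing a bit more.

```bash
python3 -m crank '[{"tx":0.41,"ty":-0.09,"tz":0.008,"yaw":0}]' >/dev/null; python3 g.py; python3 -m crank '[{"tx":0.42,"ty":-0.07,"tz":0.005,"yaw":0}]' >/dev/null; python3 g.py;  python3 -m crank '[{"tx":0.41,"ty":-0.05,"tz":0.001,"yaw":0}]' >/dev/null; python3 g.py; python3 -m crank '[{"tx":0.42,"ty":-0.03,"tz":0,"yaw":0}]' >/dev/null; python3 g.py
```

```text
tilt [-0.1 -0.1] t 30.23 ang -79.3 r 80.06 z 300.51 F [ 0.18 -0.01  1.03]
tilt [ 0.1 -0. ] t 30.35 ang -82.3 r 80.05 z 300.49 F [2.09 0.09 1.54]
tilt [ 0. -0.] t 30.48 ang -85.2 r 80.06 z 300.47 F [1.39 0.38 1.19]
tilt [ 0. -0.] t 30.6 ang -88.2 r 80.08 z 300.47 F [1.84 0.04 1.3 ]
```

```bash
python3 -m crank '[{"tx":0.42,"ty":0,"tz":0.01,"yaw":0}]' >/dev/null; python3 g.py; python3 -m crank '[{"tx":0.42,"ty":0.02,"tz":0.008,"yaw":0}]' >/dev/null; python3 g.py;  python3 -m crank '[{"tx":0.41,"ty":0.04,"tz":0.003,"yaw":0}]' >/dev/null; python3 g.py; python3 -m crank '[{"tx":0.42,"ty":0.06,"tz":0.003,"yaw":0}]' >/dev/null; python3 g.py
```

```text
tilt [ 0.6 -0.1] t 30.73 ang -91.1 r 80.09 z 300.47 F [ 2.46 -0.51  1.69]
tilt [ 0.9 -0. ] t 30.85 ang -94.1 r 80.05 z 300.47 F [ 3.84 -1.21  1.99]
tilt [ 1.1 -0.1] t 30.98 ang -97.0 r 80.04 z 300.48 F [ 2.05 -0.44  2.89]
tilt [ 1.1 -0. ] t 31.1 ang -100.0 r 80.06 z 300.43 F [ 2.53 -1.79  3.16]
```

```bash
python3 -m crank '[{"tx":0.41,"ty":0.09,"tz":0,"yaw":0}]' >/dev/null; python3 g.py; python3 -m crank '[{"tx":0.41,"ty":0.1,"tz":0,"yaw":0}]' >/dev/null; python3 g.py;  python3 -m crank '[{"tx":0.39,"ty":0.13,"tz":0,"yaw":0}]' >/dev/null; python3 g.py; python3 -m crank '[{"tx":0.4,"ty":0.14,"tz":0,"yaw":0}]' >/dev/null; python3 g.py; python3 -m crank '[{"tx":0.38,"ty":0.17,"tz":0,"yaw":0}]' >/dev/null; python3 g.py
```

```text
tilt [ 1.2 -0.1] t 31.23 ang -103.0 r 80.0 z 300.47 F [ 4.11 -0.7   4.98]
tilt [ 1.1 -0.1] t 31.35 ang -106.0 r 80.07 z 300.43 F [ 2.92 -1.31  4.33]
tilt [ 1.1 -0.2] t 31.48 ang -109.0 r 80.01 z 300.46 F [ 3.74 -1.03  4.86]
tilt [ 1.1 -0.1] t 31.6 ang -112.0 r 80.08 z 300.44 F [ 5.32 -1.65  5.01]
tilt [ 1.  -0.2] t 31.73 ang -115.0 r 80.13 z 300.42 F [ 5.43 -1.55  5.61]
```

Easing off again.

```bash
python3 -m crank '[{"tx":0.38,"ty":0.19,"tz":-0.012,"yaw":0}]' >/dev/null; python3 g.py; python3 -m crank '[{"tx":0.36,"ty":0.2,"tz":-0.01,"yaw":0}]' >/dev/null; python3 g.py;  python3 -m crank '[{"tx":0.35,"ty":0.23,"tz":-0.004,"yaw":0}]' >/dev/null; python3 g.py
```

```text
tilt [ 0.4 -0.2] t 31.85 ang -118.2 r 80.19 z 300.45 F [ 3.18 -1.07  4.14]
tilt [-0.2 -0.2] t 31.98 ang -121.2 r 80.23 z 300.46 F [ 2.84 -1.11  3.84]
tilt [-0.3 -0.2] t 32.1 ang -124.2 r 80.22 z 300.44 F [ 2.06 -2.09  3.64]
```

```bash
python3 -m crank '[{"tx":0.34,"ty":0.24,"tz":-0.005,"yaw":0}]' >/dev/null; python3 g.py; python3 -m crank '[{"tx":0.33,"ty":0.26,"tz":-0.004,"yaw":0}]' >/dev/null; python3 g.py;  python3 -m crank '[{"tx":0.32,"ty":0.28,"tz":-0.002,"yaw":0}]' >/dev/null; python3 g.py; python3 -m crank '[{"tx":0.29,"ty":0.29,"tz":-0.002,"yaw":0}]' >/dev/null; python3 g.py
```

```text
tilt [-0.6 -0.1] t 32.23 ang -127.3 r 80.21 z 300.45 F [ 2.59 -2.27  2.93]
tilt [-0.8 -0.1] t 32.35 ang -130.3 r 80.23 z 300.44 F [ 2.99 -2.05  4.17]
tilt [-0.8 -0.1] t 32.48 ang -133.4 r 80.28 z 300.45 F [ 1.71 -1.79  3.26]
tilt [-1. -0.] t 32.6 ang -136.4 r 80.25 z 300.46 F [ 0.85 -1.17  2.48]
```

```bash
python3 -m crank '[{"tx":0.29,"ty":0.31,"tz":0,"yaw":0}]' >/dev/null; python3 g.py; python3 -m crank '[{"tx":0.26,"ty":0.32,"tz":0,"yaw":0}]' >/dev/null; python3 g.py;  python3 -m crank '[{"tx":0.2,"ty":0.28,"tz":0,"yaw":0}]' >/dev/null; python3 g.py
python3 -m crank '[{"tx":0,"ty":0,"tz":-0.3,"yaw":0},{"tx":0,"ty":0,"tz":-2,"yaw":0},{"tx":0,"ty":0,"tz":-5,"yaw":0},{"tx":0,"ty":0,"tz":-8.5,"yaw":0},{"tx":0,"ty":0,"tz":-10.4,"yaw":0}]' >/dev/null; python3 g.py
python3 -m crank '[{"tx":-4,"ty":1.5,"tz":0,"yaw":0},{"tx":-8.5,"ty":3,"tz":0,"yaw":0},{"tx":-12.1,"ty":4.6,"tz":0,"yaw":0},{"tx":-12.1,"ty":4.6,"tz":0,"yaw":0},{"tx":-12.1,"ty":4.6,"tz":0,"yaw":0}]'
python3 - <<'E'
from h import *
s=manip.observe();im=np.mean([manip.read_camera('wrist') for _ in range(3)],0).astype(np.uint8);cv2.imwrite('pics/w5.png',im)
print(s['time_s'],s['position'],fitrim('wrist',im,(552,14),s))
d=cv2.absdiff(cv2.imread('pics/w2.png'),im);cv2.imwrite('pics/w5v.png',np.vstack([im[:245],d[:245]]))
E
```

```text
tilt [-0.9  0. ] t 32.73 ang -139.4 r 80.27 z 300.46 F [ 0.65 -1.09  1.73]
tilt [-0.8  0. ] t 32.85 ang -142.3 r 80.25 z 300.47 F [ 0.78 -0.87  1.89]
tilt [-1.   0.1] t 32.98 ang -144.8 r 80.14 z 300.45 F [0.72 0.   0.99]
tilt [1.2 0.1] t 33.6 ang -144.5 r 80.04 z 406.27 F [ 0.27 -0.24 -0.1 ]
time_s: 34.22
position: [607.0, 13.7, 404.1]
ee_rot: [[-1.0, 0.001, -0.002], [0.001, 1.0, -0.0], [0.002, -0.0, -1.0]]
ft_force: [1.0, 0.0, -0.6]
gripper_width: 0.2
grip_force: 0.0
34.225 [606.96474556  13.72552704 404.14217813] (array([550.76700634,  16.98679036,  79.77754319]), np.float64(2.7571945119447405), 73)
```

View pics/w5v.png

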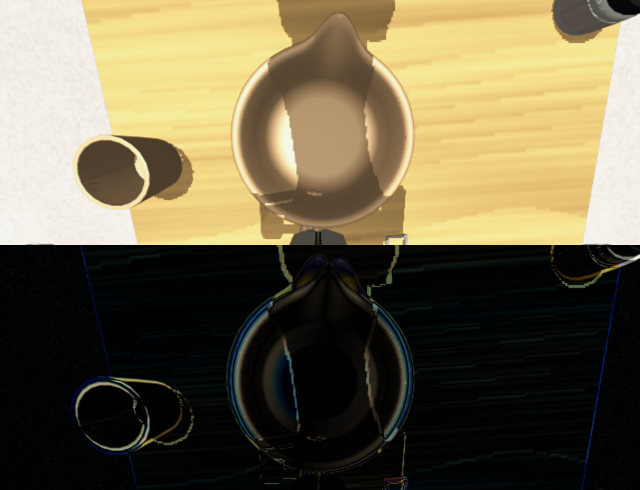

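The picture shows the bowl upright and the other items untouched, but the spout tip has moved from (319,10) to about (340,12). Friction has turned the bowl slightly. I'll measure that turn and hand in, since a second stroke would only turn it further.

```bash
python3 - <<'E'
from h import *
s=manip.observe();t=ray('wrist',(339,12.5),114,s)[0];d=t-[551,16.5]
print('spout',t,np.hypot(*d),np.degrees(np.arctan2(d[1],d[0])),'t',s['time_s'],'F',np.round(s['ft_force'],1))
print(manip.job_done())
E
```

```text
spout [447.31601386  30.30475896] 104.59895005450309 172.41609234606898 t 34.375 F [ 0.1 -0.6 -0.3]
the job is handed in; nothing more can be done
None
```

I stroked the rim clockwise from one side of the spout, past the handle to the other side, lifted clear and handed in at about 34 s, but not as gently as asked. The first 40° or so chattered, with forces up to about 16 N and brief breaks in contact, after an aborted first touch at about 15 N; the rest held about 1–7 N. The bowl ended turned about 7° clockwise and shifted about 3 mm, so the stroke stopped roughly 7° short of the end point on the turned bowl; the other things showed no sign of being touched.

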